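Draw the blue board case to the front of the rack

TASK

The controller boards for the model house wait in flat clear-covered cases in the three lanes of a low rack. Press down on top of the case that holds the blue circuit board and draw it along its lane towards the robot, flat and without lifting it, until it rests against the yellow stop bar at the near end; then let go of it. Leave the green and the white board's cases where they are.

Things in the scene. Friction and masses are not known exactly. Their poses are not given: they have to be found in the camera images.
- blue_case: Loose flat case: blue circuit board in a black tray under a flat clear non-slip cover that may be pressed anywhere. 110 mm long (x, along the lane) x 75 wide (y) x 12 high, 0.1-0.25 kg. Origin: centre of its underside, z up; -x end to the robot. Starts 3-13 mm from the far wall in any of the three lanes, underside 6 mm and top 18 mm above the table. Slick underneath: 5-20 N on top drags it.
- green_case: The same case with a green circuit board, in another lane; to be left alone. Origin at the centre of its underside.
- white_case: The same case with a white circuit board, in another lane; to be left alone. Origin at the centre of its underside.
- rack: Fixed low rack, 236 mm (x) x 269 mm (y), place and yaw vary. Origin: centre of its underside, on the table; z up; -x end nearest the robot. Grey floor 6 mm thick, rails to 15 mm. Three lanes 79 wide, centred at y = -87, 0, +87. Yellow stop bar (to 15 mm) across the near ends, inner face x = -106; wall at the far ends, inner face x = +110. A case at the stop bar has its origin at x = -51.
There are look-alikes about, which are no part of the job. What is shaped like the blue_case but pink or red is not meant.

How it is judged:
On the way:
1. the blue board's case is drawn along by fingers that press on its top (contact force between the fingers and blue_case above 0.5 N and distance of blue_case from where it was at the start of the episode above 0.03 m and x of the grasp point in the frame of blue_case between -0.055 and 0.055 m and z of the grasp point in the frame of blue_case above 0.012 m), for 0.05 s.
At the end, for the whole second after the job is handed in: The blue board's case lies flat in its lane, at rest, at the yellow stop bar (gap of 12 mm at most); the green and white boards' cases are within 12 mm of where they started (x of blue_case in the frame of rack between -0.056 and -0.039 m and z of blue_case in the frame of rack between 0.003 and 0.01 m and angle between blue_case's own z axis and vertical below 0.1 rad and linear speed of blue_case below 0.01 m/s); the robot touches nothing.
It fails at once if the blue board's case is lifted (10 mm or more off the rack's floor) or tipped (z of blue_case in the frame of rack above 0.016 m or angle between blue_case's own z axis and vertical above 0.3 rad).
It fails at once if the green or the white board's case is moved by more than 12 mm (distance of any of green_case, white_case from where it was at the start of the episode above 0.012 m).
It also fails if it takes over 29 s, if anything falls off the work surface, if the arm or the gripper's body presses on something with over 40 N, if the wrist force passes 120 N, or if a joint passes its speed limit or range.

ROBOT

A 6-joint arm with a two-finger parallel gripper is mounted at the origin on the work surface. World frame = base frame: x ahead of the robot, y to its left, z up, the work surface at z = 0. Lengths are in m, angles in rad, forces in N, time in s.
With the tool pointing down it reaches from about 0.325 to 0.9 m from the base axis. Payload 6.1 kg.
Tool frame: the origin (TCP) lies on the centre line of the jaws, within the pads' length; the fingertips stand 17 mm ahead of it and the grasp point (between the pads) lies 2 mm behind it; x points along the fingers, y is the direction in which the jaws open and shut, and the axes are right-handed (so a half turn about x gives the same grasp; the last joint's range is limited). The gripper opens to 85 mm and grips with 20 to 120 N. Pads are 22 mm wide; open, the fingers measure 114 mm over their backs; the gripper's body (76 mm by 85 mm) begins 54 mm behind the grasp point. The pads swing forward as they close: fully open they stand 13 mm farther back than shut.
Start: joints at [-1.351, 0.22, 1.526, -0, 1.395, -0.126], TCP at [0.212, -0.588, 0.248] pointing down, gripper open.
Joint ranges: [-2.98, 2.98], [-0.91, 2.08], [0.09, 2.57], [-1.24, 4.39], [0.2, 2.65], [-2.68, 2.68]. Speed limits (rad/s): [2.57, 2.57, 3.01, 3.14, 3.14, 3.14].

INTERFACE

Orientations are given as a unit quaternion [x, y, z, w].
In Python, from workcell import arm, inverse_kinematics, monitor, viewer, finish_job gives the robot as it stands. Calls block until the motion is done:
- arm.move_ptp(position, orientation): joint-space move of the TCP to a pose.
- arm.line_to(position, orientation=None, feed=0.15, contact_N=None): straight line of the TCP; orientation=None keeps the orientation; feed is the mean speed in m/s. With contact_N (N) it stops when the force on the tool has changed by that much, and returns True; else False.
- arm.move_joints(angles): joint-space move.
- arm.command_gripper(opening, strength=None): finger opening in m; strength is the grip in N (None keeps the last); returns when the fingers have stopped.
- arm.sleep(seconds).
- inverse_kinematics(position, orientation): joint angles nearest the present ones, or None.
- monitor.get_obs(): the state.
- viewer.capture(name): name is "scene" or "top" or "wrist"; returns the picture (480x640x3 uint8, red, green, blue); there is no depth.
- viewer.get_calibration(name): a dict with "mtx" (3x3 intrinsics, pixels), "rvec" (rotation vector, rad) and "tvec" (3), from world to camera coordinates, as OpenCV has them. Camera axes: x right, y down, z forward; pixel columns grow to the right and rows downward; lengths in m; the calibration is good to about 2 mm. The wrist camera is an equidistant fisheye: a pixel r from the principal point sees the ray r / f radians off the axis. A picture is of the moment at which its call begins: read the wrist's pose just before it. get_calibration takes no time and is no camera call; for the wrist camera it gives the pose at the moment of the call.
A pose or a line that the arm cannot do raises arm.MotionError and nothing moves.
- finish_job(): hands the job in, once; it reports no verdict.
The state is a dict: "clock": time; "joint_positions": joint angles; "dq": joint speeds; "effort": joint torques, N m; "tool_pos": TCP position; "tcp_rot": TCP orientation; "wrist_force": force on the tool from outside, world axes, zero at the start; "moment": the same for the moment, N m; "finger_gap": finger opening in m.
Only numpy, scipy, OpenCV 4.12 (cv2) and the standard library are available. Lean on these libraries where they do the work, as an engineer would, in place of code of your own. Each camera call takes 0.05 s, during which the arm holds its last target.

## Working session

There is one attempt and no reset: what is moved stays moved. The work goes in short steps, each a Python script; the robot and the scene stay as the last script left them, time stands still between calls to the robot, and variables do not carry over. Pictures are saved under pics/ and viewed, and the job is handed in when it is done.

```bash
mkdir -p pics; ls
python3 - <<'E'
from workcell import arm, monitor, viewer
import cv2
for n in ["scene","top"]:
    im=viewer.capture(n); cv2.imwrite(f"pics/{n}0.png",im[:,:,::-1])
    c=viewer.get_calibration(n); print(n,c)
o=monitor.get_obs(); print(o)
E
```

```text
pics
scene {'mtx': array([[457.3607969 ,   0.        , 317.55907822],
       [  0.        , 457.3607969 , 241.42742742],
       [  0.        ,   0.        ,   1.        ]]), 'rvec': array([ 2.4659988 ,  0.81346278, -0.23328927]), 'tvec': array([-0.53794636, -0.28117564,  0.93854068])}
top {'mtx': array([[575.285103  ,   0.        , 306.38576955],
       [  0.        , 575.285103  , 236.6744583 ],
       [  0.        ,   0.        ,   1.        ]]), 'rvec': array([ 2.09476766, -2.13745361,  0.20057616]), 'tvec': array([0.03860105, 0.65773836, 0.92301223])}
{'clock': 0.1, 'joint_positions': array([-1.35111642e+00,  2.21167355e-01,  1.52750625e+00,  9.12348391e-06,
        1.39472805e+00, -1.26113471e-01]), 'dq': array([ 0.00102535, -0.00132286, -0.00220117, -0.00075456, -0.00039433,
       -0.00021805]), 'effort': array([ 1.96009474e-03, -4.98247540e+01, -3.90543151e+01, -2.67002060e-04,
        5.65537965e-03,  3.26509529e-06]), 'tool_pos': array([ 0.21171469, -0.58748798,  0.24729113]), 'tcp_rot': array([-0.69653729, -0.12228664,  0.69659077, -0.12100859]), 'wrist_force': array([-1.14145176, -0.56344058, -0.04905977]), 'moment': array([ 0.00833611,  0.00451256, -0.02064697]), 'finger_gap': 0.08530456640289927}
```

View pics/scene0.png

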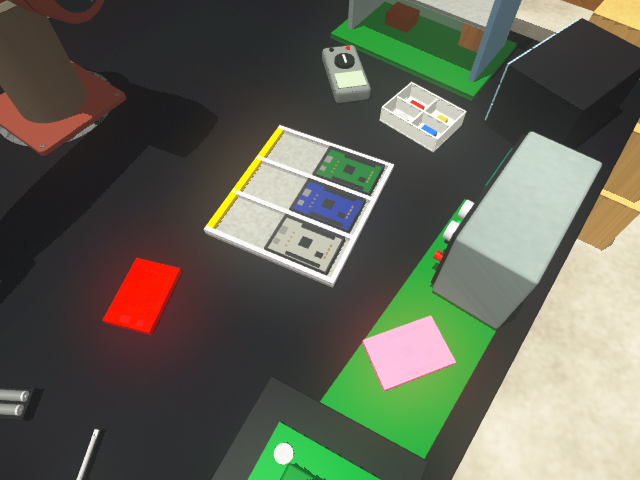

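View pics/top0.png

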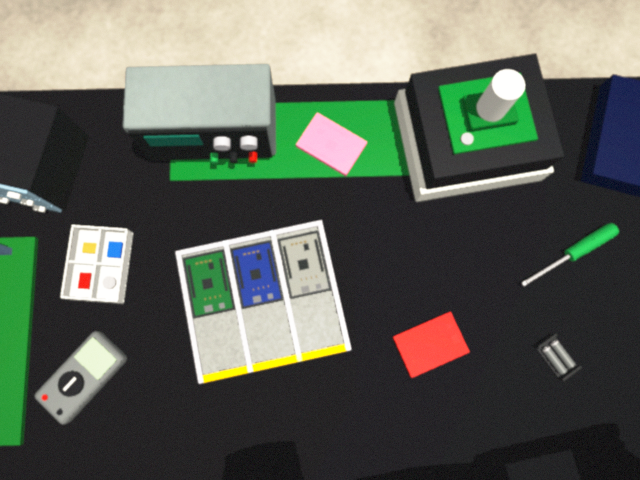

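The scene view shows the rack with green, blue and white cases. The top view has the yellow bar at the lower (robot) side, around (275,362).

Candidates in the top view:
- blue-board case (257,274), middle lane
- green case (208,282)
- white case (304,264)
- red slab (431,345), excluded by the description
- pink slab (331,144), excluded by the description
- blue bin item (115,250)
- navy box (615,130)

I choose (257,274).

```bash
cat > h.py <<'E'
import cv2, numpy as np
from workcell import arm, monitor, viewer, inverse_kinematics
def ray(c,uv,z):
    R=cv2.Rodrigues(c["rvec"])[0]; K=c["mtx"]; uv=np.atleast_2d(uv).astype(float)
    d=(np.linalg.inv(K)@np.c_[uv,np.ones(len(uv))].T).T@R
    o=-R.T@c["tvec"]
    return o+d*((z-o[2])/d[:,2])[:,None]
def biggest(m):
    cs,_=cv2.findContours(m,cv2.RETR_EXTERNAL,cv2.CHAIN_APPROX_NONE); return max(cs,key=cv2.contourArea)
def measure(name,im,box):
    c=viewer.get_calibration(name); h=cv2.cvtColor(im,cv2.COLOR_RGB2HSV)
    roi=np.zeros(im.shape[:2],np.uint8); x0,y0,x1,y1=box; roi[y0:y1,x0:x1]=255
    light=cv2.bitwise_and(roi,((h[...,2]>130)*255).astype(np.uint8))
    hull=cv2.convexHull(biggest(light))
    r=cv2.minAreaRect(ray(c,hull[:,0],0.015)[:,:2].astype(np.float32))
    P=cv2.boxPoints(r); 
    yel=cv2.bitwise_and(cv2.inRange(h,(22,150,120),(35,255,255)),roi)
    ys=biggest(yel)[:,0]; Y=ray(c,ys,0.015)[:,:2]; 
    ymid=np.array(cv2.minAreaRect(Y.astype(np.float32))[0])
    ctr=np.array(r[0]); d=ctr-ymid
    # yaw: rect edge direction nearest d
    e=[P[1]-P[0],P[2]-P[1]]; best=None
    for v in e:
        v=v/np.linalg.norm(v)
        for s in (1,-1):
            if best is None or s*v@d>best@d: best=s*v
    yaw=np.arctan2(best[1],best[0])
    bl=cv2.bitwise_and(cv2.inRange(h,(110,120,60),(130,255,255)),roi)
    b=cv2.minAreaRect(ray(c,biggest(bl)[:,0],0.016)[:,:2].astype(np.float32))
    R=np.array([[np.cos(yaw),np.sin(yaw)],[-np.sin(yaw),np.cos(yaw)]])
    print(name,"rack",ctr.round(4),np.round(r[1],4),"yaw",yaw.round(4),"blue",np.round(b,4) if 0 else b,"blue in rack",(R@(np.array(b[0])-ctr)).round(4),"bar in rack",(R@(ymid-ctr)).round(4))
    return ctr,yaw,np.array(b[0])
E
python3 - <<'E'
from h import *
for n,b in [("top",(165,210,365,395)),("scene",(195,115,402,295))]:
    im=cv2.imread(f"pics/{n}0.png")[:,:,::-1].copy(); measure(n,im,b)
    if n=="top": cv2.imwrite("pics/crop.png",cv2.resize(im[215:385,170:355,::-1],None,fx=3,fy=3))
E
```

```text
top rack [0.5571 0.1071] [0.2393 0.2718] yaw 0.1942 blue ((0.6027683019638062, 0.11618877202272415), (0.10257010906934738, 0.06690556555986404), 11.157425880432129) blue in rack [0.0465 0.0001] bar in rack [-0.1127  0.0871]
scene rack [0.5588 0.1049] [0.2383 0.276 ] yaw 0.1941 blue ((0.6054405570030212, 0.11534759402275085), (0.10099571943283081, 0.06492134183645248), 11.0538969039917) blue in rack [0.0477 0.0013] bar in rack [-0.1103 -0.084 ]
```

View pics/crop.png

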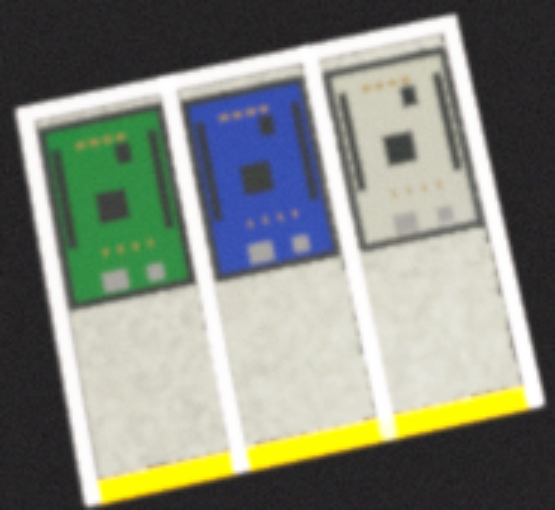

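The crop confirms a blue board in the middle lane at crop (262,175), with green to its left and white to its right. The two views agree within 2–3 mm. Next I close the fingers, hover over the case and touch down.

```bash
cat >> h.py <<'E'
from scipy.spatial.transform import Rotation as Ro
C=np.array([0.558,0.106]); YAW=0.1942
def W(x,y,z):
    c,s=np.cos(YAW),np.sin(YAW); return [C[0]+c*x-s*y,C[1]+s*x+c*y,z]
def Q(sg=1):
    x=np.array([0,0,-1.]); y=sg*np.array([-np.sin(YAW),np.cos(YAW),0]); return Ro.from_matrix(np.c_[x,y,np.cross(x,y)]).as_quat()
def st(t=""):
    o=monitor.get_obs(); print(t,round(o["clock"],2),o["tool_pos"].round(4),"F",o["wrist_force"].round(2),"gap",round(o["finger_gap"],4)); return o
E
python3 - <<'E'
from h import *
for s in (1,-1): print(s,inverse_kinematics(W(.047,0,.15),Q(s)))
j=monitor.get_obs()["joint_positions"]
best=min((s for s in(1,-1) if inverse_kinematics(W(.047,0,.15),Q(s)) is not None),key=lambda s:np.abs(inverse_kinematics(W(.047,0,.15),Q(s))-j).max())
print(best)
arm.command_gripper(0.0,20)
arm.move_ptp(W(.047,0,.15),Q(best)); st("hover")
arm.line_to(W(.047,0,.055)); st("low")
print(arm.line_to(W(.047,0,.028),feed=0.02,contact_N=6)); st("touch")
im=viewer.capture("scene"); cv2.imwrite("pics/touch.png",im[:,:,::-1]); st()
E
```

```text
1 [ 6.00620173e-02  2.82170319e-01  1.64365568e+00 -4.44089210e-16
  1.21576665e+00 -1.70493431e+00]
-1 [ 6.00620173e-02  2.82170319e-01  1.64365568e+00 -4.44089210e-16
  1.21576665e+00  1.43665834e+00]
-1
hover 3.72 [0.6044 0.1142 0.1502] F [-0.58  0.21 -0.41] gap 0.0004
low 4.5 [0.6049 0.115  0.0558] F [0.2  0.23 0.59] gap -0.0
True
touch 5.44 [0.6041 0.1151 0.0351] F [0.01 0.68 4.62] gap -0.0001
 5.49 [0.6042 0.1151 0.0351] F [ 0.81 -0.52  4.55] gap 0.0001
```

View pics/touch.png

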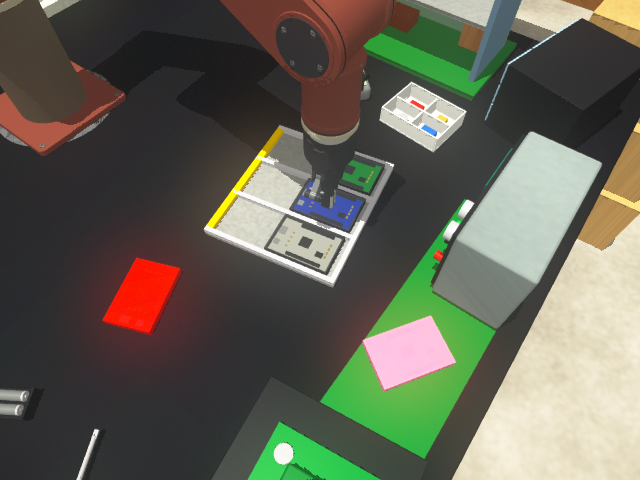

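The fingers are on the blue case near (325,195), with about 4.6 N down. I press to about 10–12 N and then draw in steps, watching the force.

Run:
```python
from h import *
z=0.0350
def fz(): return np.mean([monitor.get_obs()["wrist_force"][2] for _ in range(3)])
for i in range(8):
    if fz()>9: break
    z-=0.0004; arm.line_to(W(.047,0,z),feed=0.02); arm.sleep(.05); st(f"z {z:.4f}")
x=.047
for i in range(3):
    x-=0.015; arm.line_to(W(x,0,z),feed=0.05); st(f"x {x:.3f} z {z:.4f}")
    f=fz()
    if f<8: z-=0.0004
    elif f>16: z+=0.0004
print("END",x,z)
im=viewer.capture("scene"); cv2.imwrite("pics/mid.png",im[:,:,::-1])
```

```text
z 0.0346 5.79 [0.6045 0.1151 0.0351] F [-0.62  0.24  4.9 ] gap 0.0002
z 0.0342 6.09 [0.6046 0.1151 0.0351] F [-1.56 -0.18  7.5 ] gap -0.0001
z 0.0338 6.39 [0.6048 0.1151 0.0351] F [-2.99 -0.44  9.83] gap 0.0004
x 0.032 z 0.0338 6.84 [0.59   0.1121 0.035 ] F [-0.74 -0.85  9.77] gap 0.0004
x 0.017 z 0.0338 7.29 [0.5753 0.1092 0.0351] F [-0.66 -0.74 10.47] gap 0.0001
x 0.002 z 0.0338 7.74 [0.5606 0.1063 0.035 ] F [-1.1  -0.2  10.86] gap -0.0003
END 0.0020000000000000018 0.03380000000000001
```

View pics/mid.png

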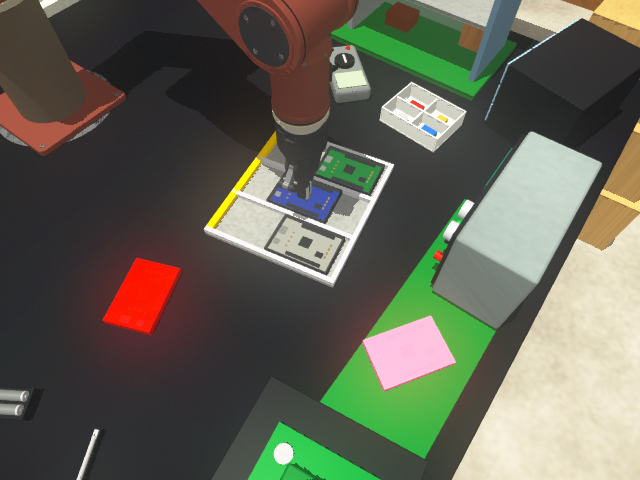

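The blue case, now at about (305,200), moves with the fingers; green and white have not moved. I continue to the stop bar, watching for the horizontal force to rise.

Run:
```python
from h import *
z=0.0338; x=0.002
def fh():
    return np.mean([monitor.get_obs()["wrist_force"] for _ in range(3)],axis=0)
while x>-0.058:
    dx=0.012 if x>-0.03 else 0.003
    x-=dx; arm.line_to(W(x,0,z),feed=0.04); f=fh(); st(f"x {x:.3f}")
    ax=f[0]*np.cos(YAW)+f[1]*np.sin(YAW)
    if x<-0.04 and ax>4: print("stop felt",ax); break
```

```text
x -0.010 8.24 [0.549  0.1041 0.0351] F [-0.62 -0.23  9.82] gap -0.0002
x -0.022 8.69 [0.5373 0.1017 0.035 ] F [-0.48 -0.8   9.9 ] gap 0.0001
x -0.034 9.14 [0.5255 0.0994 0.035 ] F [ 0.25  0.38 10.68] gap 0.0
x -0.037 9.39 [0.5229 0.0988 0.035 ] F [0.49 0.52 9.65] gap -0.0004
x -0.040 9.64 [0.52   0.0983 0.035 ] F [0.09 0.17 8.55] gap -0.0
x -0.043 9.89 [0.5171 0.0977 0.035 ] F [ 0.24 -0.03  9.35] gap -0.0001
x -0.046 10.14 [0.5141 0.0971 0.035 ] F [0.39 0.64 9.82] gap 0.0001
x -0.049 10.39 [0.5112 0.0965 0.035 ] F [ 1.73 -1.21  8.48] gap 0.0
x -0.052 10.64 [0.5083 0.0959 0.035 ] F [1.08 0.41 8.77] gap -0.0003
x -0.055 10.89 [0.5058 0.0954 0.035 ] F [3.8  0.11 7.41] gap -0.0002
x -0.058 11.14 [0.503  0.0949 0.035 ] F [4.24 0.43 5.75] gap -0.0003
stop felt 4.241156463206512
```

Run:
```python
from h import *
p=monitor.get_obs()["tool_pos"]
arm.line_to([p[0],p[1],0.06],feed=0.05); st()
arm.line_to([p[0],p[1],0.2]); 
arm.move_ptp([0.4,-0.35,0.25],monitor.get_obs()["tcp_rot"]); st()
for n,b in [("top",(165,210,365,395)),("scene",(195,115,402,295))]:
    im=viewer.capture(n); cv2.imwrite(f"pics/{n}1.png",im[:,:,::-1]); 
    try: measure(n,im,b)
    except Exception as e: print(e)
```

```text
11.82 [0.5028 0.0949 0.06  ] F [-0.04 -0.78 -0.92] gap -0.0
 14.58 [ 0.4005 -0.3492  0.2497] F [-0.13 -0.15 -0.28] gap -0.0001
top rack [0.5571 0.1071] [0.2394 0.2716] yaw 0.195 blue ((0.5071442723274231, 0.09717512130737305), (0.10185861587524414, 0.06706665456295013), 11.27608871459961) blue in rack [-0.0509 -0.0001] bar in rack [-0.1124 -0.0005]
scene rack [0.5589 0.105 ] [0.2383 0.2759] yaw 0.1945 blue ((0.5096709728240967, 0.09610920399427414), (0.1000971794128418, 0.06375722587108612), 11.246580123901367) blue in rack [-0.05    0.0008] bar in rack [-0.1104 -0.0841]
```

View pics/top1.png

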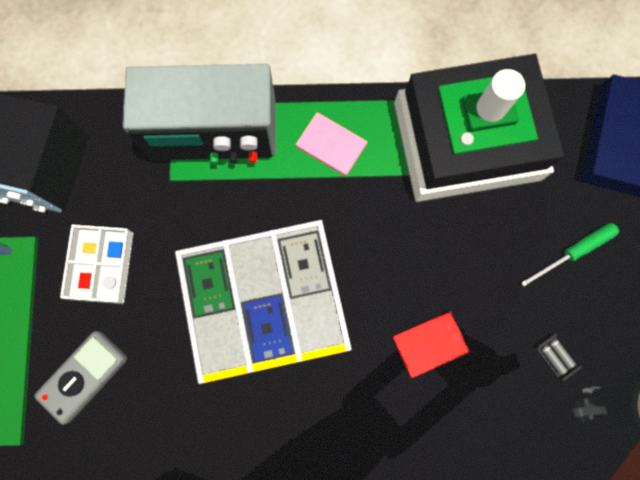

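The blue case, at (268,328), lies against the yellow bar. Green (208,282) and white (304,264) are where they were, and the arm is clear.

```bash
python3 -c "
from workcell import finish_job
print(finish_job())"
```

```text
the job is handed in; nothing more can be done
None
```

I drew the blue board's case along the middle lane to the yellow stop bar, let go of it and handed the job in at about 14.7 s of the 29 s allowed. The closed fingers pressed on its top with about 10 N. I stopped when the force along the lane rose to about 4 N at the bar.

**Last checks:**
- **Blue case position:** the case is at rack x = -50.9 mm (top view) and -50.0 mm (scene view). The target is -51 mm and the allowed range is -56 to -39 mm.
- **Green and white cases:** they are at the same pixels as at the start, judged by eye from the top picture.
- **Robot:** the arm stood clear of everything, with the wrist force near zero.
- **Disagreements:** no check failed. The two views differed by 2–3 mm on world positions, which is about the calibration error.

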